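Set up the drawplate under the bench loupe

ROBOT

A 6-joint arm with a two-finger parallel gripper is mounted at the origin on the work surface. World frame = base frame: x ahead of the robot, y to its left, z up, the work surface at z = 0. Lengths are in m, angles in rad, forces in N, time in s.
With the tool pointing down it reaches from about 0.3 to 0.85 m from the base axis. Payload 5.4 kg.
Tool frame: the origin (TCP) lies on the centre line of the jaws, within the pads' length; the fingertips stand 11 mm ahead of it and the grasp point (between the pads) lies 8 mm behind it (manip.tip_reach is the distance from the TCP to the fingertips, in m); z points along the fingers, y is the line along which they close (so a half turn about z gives the same grasp; the last joint's range is limited). The gripper opens to 85 mm and grips with 20 to 120 N. Pads are 22 mm wide; open, the fingers measure 114 mm over their backs; the gripper's body (76 mm by 85 mm) begins 54 mm behind the grasp point. The pads swing forward as they close: fully open they stand 13 mm farther back than shut.
Start: joints at [1.042, 0.158, 1.597, -0, 1.386, -0.21], TCP at [0.18, 0.546, 0.242] pointing down, gripper open.
Joint ranges: [-2.91, 2.91], [-0.94, 2.29], [0.18, 2.7], [-1.29, 4.43], [0.17, 2.64], [-3, 3]. Speed limits (rad/s): [2.57, 2.57, 3.14, 3.14, 3.14, 3.14].

INTERFACE

Orientations are given as a rotation vector (axis times angle).
In Python, from workcell import manip, grab_frame gives the robot as it stands. The module is installed in compiled form; this text tells all that it offers.
- The arm moves only by the tool drive_tool, never from a script. Its argument "targets" is a list of rows, each a list of 7 numbers: the turn, a rotation vector about the tool's x, y, z in rad, then the shift along the tool's x, y, z in mm, then the opening, from -1 (shut) to 1 (fully open). A call has 1 to 8 rows; each row is the pose to reach, as a shift and turn from the pose commanded when the call began, along the tool's axes at that moment; what a row does not reach only later rows make up. A row lasts 1/8 s, in which the tool goes at most 62.5 mm and 10.7 degrees, less where a joint would pass 70% of its speed; a pose out of reach is approached as far as the arm can. A call with a gripper value outside its range is refused whole. The fingers move at their own pace and stop on an object; "force" is the grip in N (left out, the last holds). Time passes only in rows, so rows that repeat a pose let the fingers close. It gives the time, the measured TCP pose, the force, the opening and the grip force at its end, in the units of the state.
- manip.get_obs(): the state, without advancing time (a new reading comes with each control period).
- grab_frame(name): name is "scene" or "top"; returns a dict with "pixels" (400x640x3 uint8, red, green, blue), "fx", "fy", "cx", "cy" (pixels), "rvec" (rotation vector, rad) and "tvec" (3), from world to camera coordinates, as OpenCV has them. Camera axes: x right, y down, z forward; pixel columns grow to the right and rows downward; lengths in m; the calibration is good to about 2 mm. A picture is of the moment at which its call begins. There is no depth.
- manip.finish_job(): hands the job in; it is judged then, once.
The state is a dict: "t": time; "qpos": joint angles; "dq": joint speeds; "effort": joint torques, N m; "ee_pos": TCP position; "tool_rot": TCP orientation; "wrist_force": force on the tool from outside, world axes, zero at the start; "moment": the same for the moment, N m; "finger_gap": finger opening in m; "grip_force": force on a finger pad.
Only numpy, scipy, OpenCV 4.12 (cv2) and the standard library are available. Lean on these libraries where they do the work, as an engineer would, in place of code of your own. Each camera call takes 0.05 s, during which the arm holds its last target. There are 200 camera calls.

TASK

Take the steel drawplate out of its sloping rest and stand it upright on its long thin edge in the middle of the light wooden viewing block, its holed face squarely towards the loupe, and let go of it. Then press the loupe's lock button fully down, pull the telescoping arm out by its post to the 80 mm mark and finish while still holding it there, because a spring draws it back. Leave the plate standing and do not shift the other things on the bench.

Things in the scene. Friction and masses are not known exactly. Their poses are not given: they have to be found in the camera images.
- drawplate: Loose steel drawplate with three rows of small dark holes, 120 x 64 x 10 mm, 0.45 to 0.65 kg. Origin at its centre; x through the 10 mm thickness, y along the 120 mm, z along the 64 mm (up when it stands on its long edge). It starts in the rest, leaning 0.55 rad from the vertical with its upper long edge towards the rest's -x side; its upper 14 mm stand free, and all between the cheeks
- rest: Fixed wooden rest: board 110 x 130 x 18 mm (x, y, z), origin at its underside centre, with two sloping cheeks 14 mm wide at y = +-42 mm: each a prop under the lower 50 mm of the plate's back (its lower, -x face) and a ledge under its lower long edge. Between the cheeks 70 mm are open for a finger, down to the board. The plate comes out upwards along the slope
- stand: Fixed loupe stand. Origin on the table under the tube's mouth; y is the way the arm extends, x level across it, z up. Grey square tube at x = 0, 30 mm wide, y from -150 to 0, z from 85 to 115 mm, on a column on a dark foot. Beside it, x = 19 to 37 mm, a flat aluminium scale bar, top at z = 100 mm, y from -26 to 114 mm
- mark_80 (a point): The 80 mm line of the scale, at x = 28, y = 90, z = 100 mm of the stand. The scale has a short thin dark line every 10 mm from 0 to 100 and two long thick ones, at 0 (nearer the tube, y = 10 mm) and at 80. The dark pointer on the arm runs over it
- viewing_block (a point): Centre of the top of the light wooden viewing block, 44 x 150 mm (x, y of the stand), 16 mm tall, part of the stand, at x = -80, y = 125 mm, z = 16 mm of the stand's frame; its axes are those of the stand. With the arm at 80 mm the lens faces this spot
- lock_button (a joint): Travel of the lock button in m: 0 up (arm locked), 0.008 fully down (free from about 0.006). It needs about 4 N and stays down when pressed
- button_top (a point): Centre of the top of the lock button, a round steel button 22 mm across that stands 16 mm out of a steel collar on top of the tube, at x = 0, y = -50, z = 135 mm of the stand's frame while up; it is pressed straight down, 8 mm
- loupe_arm (a joint): Extension of the telescoping arm in m, along the stand's y, as the pointer shows it on the scale: 0 at the start (locked), stop at 0.12. Once unlocked a spring draws it back to 0 with 3 N (at 0) to 4 N (at 0.08)
- grip_post (a point): Upright square black post, 16 x 16 x 48 mm, with a silver band, on the outer end of the arm above the round lens (70 mm across, upright, below the arm); this point is the centre of its foot, z = 110 mm; its top is at z = 158 mm. It stands at x = 0, y = 45 mm of the stand plus the extension; its axes are those of the stand
- jar: Bystander: a glass jar with an aluminium lid, 48 mm across, 60 mm tall; origin at its underside centre
- fire_brick: Bystander: a terracotta fire brick, 50 x 90 x 28 mm, lying flat; origin at its underside centre
- mandrel: Bystander: a slim steel cone (ring mandrel) standing upright, 26 mm across at the foot, 140 mm tall; origin at its underside centre
- hammer: Bystander: a small hammer lying down, 200 mm long; origin in its handle part
- tin: Bystander: a small brass bowl, 70 mm across, 28 mm tall; origin at its underside centre
- screwdriver: Bystander: a screwdriver, lying down, 160 mm long; origin in its handle part
- wax_disc: Bystander: a round puck of carving wax, 44 mm across, 18 mm tall; origin at its underside centre
Mind the look-alikes: they are no part of the job. Of the things like the drawplate, leave any that is pink; of the rest the smaller one is meant.

How it is judged:
By the outcome, as a careful person would: the job done as asked, in the order asked, and still so for the second after the job is handed in, while the arm keeps its last pose, push and grip.
It also fails if it takes over 58 s, if anything falls off the work surface, if the arm or the gripper's body presses on something with over 40 N, if the wrist force passes 120 N, or if a joint passes its speed limit or range.

## Working session

There is one attempt and no reset: what is moved stays moved. The work goes in short steps, Python scripts to look and compute and a tool call to move; the robot and the scene stay as the last step left them, time stands still between calls to the robot, and variables do not carry over. Pictures are saved under pics/ and viewed, at most 10 in all, crops included, and the job is handed in when it is done.

Besides the shell and the picture viewer there is one more tool, called after "Request:" by a JSON object that holds its "method" and its "body", one argument or row to a line. drive_tool: Moves the arm, as the interface text tells. Its arguments: {"type":"object","properties":{"targets":{"type":"array","items":{"type":"array","items":{"type":"number"}}},"force":{"type":"number"}},"required":["targets"]}

```bash
mkdir -p pics; ls; cat > h.py <<'E'
import numpy as np, cv2
from workcell import manip, grab_frame
def save(n,f):
    g=grab_frame(n); cv2.imwrite(f"pics/{f}.png",g["pixels"][:,:,::-1]); np.save(f"pics/{f}.npy",g,allow_pickle=True); return g
def load(f): return np.load(f"pics/{f}.npy",allow_pickle=True).item()
def ray(g,u,v):
    R=cv2.Rodrigues(np.array(g["rvec"],float))[0]; t=np.array(g["tvec"],float).ravel()
    d=R.T@np.array([(u-g["cx"])/g["fx"],(v-g["cy"])/g["fy"],1.]); return -R.T@t,d/np.linalg.norm(d)
def onz(g,u,v,z):
    c,d=ray(g,u,v); return c+d*(z-c[2])/d[2]
def tri(g1,p1,g2,p2):
    c1,d1=ray(g1,*p1); c2,d2=ray(g2,*p2)
    s=np.linalg.lstsq(np.c_[d1,-d2],c2-c1,rcond=None)[0]; a=c1+s[0]*d1;b=c2+s[1]*d2
    return (a+b)/2,np.linalg.norm(a-b)
def proj(g,P):
    R=cv2.Rodrigues(np.array(g["rvec"],float))[0]; t=np.array(g["tvec"],float).ravel()
    p=R@np.array(P)+t; return np.array([g["fx"]*p[0]/p[2]+g["cx"],g["fy"]*p[1]/p[2]+g["cy"]])
E
python3 - <<'E'
from h import *
for n in("scene","top"):
    g=save(n,n+"0"); c,d=ray(g,320,200); print(n,g["fx"],g["cx"],c,d)
print(manip.get_obs(),manip.tip_reach)
E
```

```text
pics
scene 412.2210289570491 322.7257773309107 [0.79178659 0.56060323 0.91843052] [-0.29842758 -0.49950477 -0.81328713]
top 478.6279691642988 322.3131862741008 [0.16582537 0.05207241 1.46804674] [ 0.22082236  0.01768342 -0.97515372]
{'t': 0.1, 'qpos': array([ 1.04190283e+00,  1.59012207e-01,  1.59814075e+00,  1.89721212e-05,
        1.38622616e+00, -2.10127934e-01]), 'dq': array([ 0.00116656,  0.00029762, -0.00316892,  0.00019093, -0.00076131,
        0.001985  ]), 'effort': array([-5.69112638e-05, -3.96992970e+01, -3.32337463e+01, -1.78515725e-04,
        4.24309925e-03,  2.86217949e-05]), 'ee_pos': array([0.17995119, 0.54554307, 0.2413834 ]), 'tool_rot': array([-4.98498619e-01, -3.10111819e+00,  2.60563066e-03]), 'wrist_force': array([ 0.23488373, -0.00643592,  0.82884807]), 'moment': array([-0.00430352, -0.0325633 ,  0.03220454]), 'grip_force': 0.0, 'finger_gap': 0.0853027854964779} 0.011
```

View pics/scene0.png

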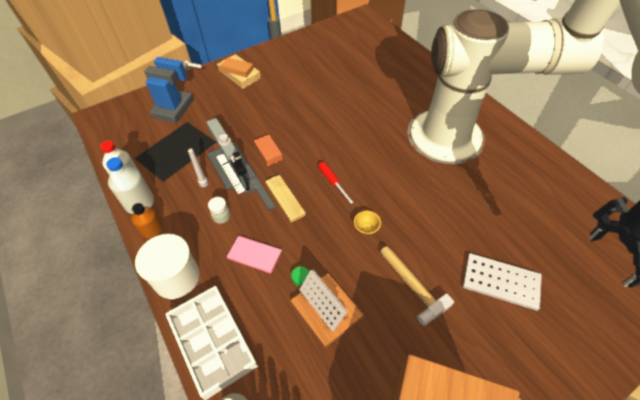

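View pics/top0.png

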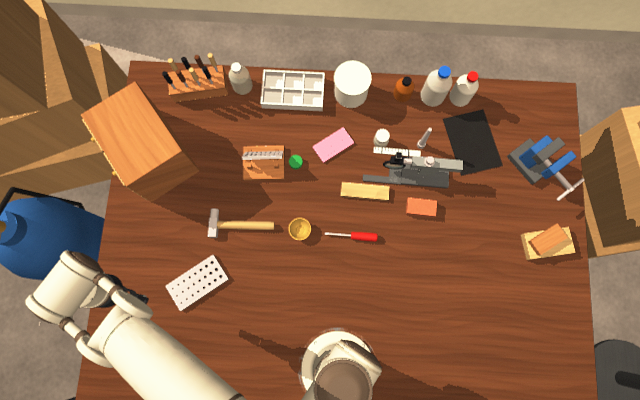

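The rest with the plate is at scene (325,300) / top (263,162). The stand is at scene (235,165) / top (410,165), with the viewing block at scene (285,198) / top (365,190). The bigger white plate at scene (500,280) and the pink one at (255,253) are the look-alikes. Next I zoom in.

```bash
python3 - <<'E'
from h import *
def cr(f,x,y,w,h,s): return cv2.resize(cv2.imread(f"pics/{f}.png")[y:y+h,x:x+w],None,fx=s,fy=s,interpolation=cv2.INTER_CUBIC)
a=cr("scene0",285,260,80,90,5); b=cr("top0",235,135,80,60,5)
c=cr("scene0",200,110,110,120,5); d=cr("top0",335,120,150,90,5)
def pad(i,h,w): return cv2.copyMakeBorder(i,0,h-i.shape[0],0,w-i.shape[1],cv2.BORDER_CONSTANT)
cv2.imwrite("pics/m1.png",np.hstack([pad(a,450,400),pad(b,450,400)]))
cv2.imwrite("pics/m2.png",c); cv2.imwrite("pics/m3.png",d)
E
```

```text
(no output)
```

View pics/m1.png

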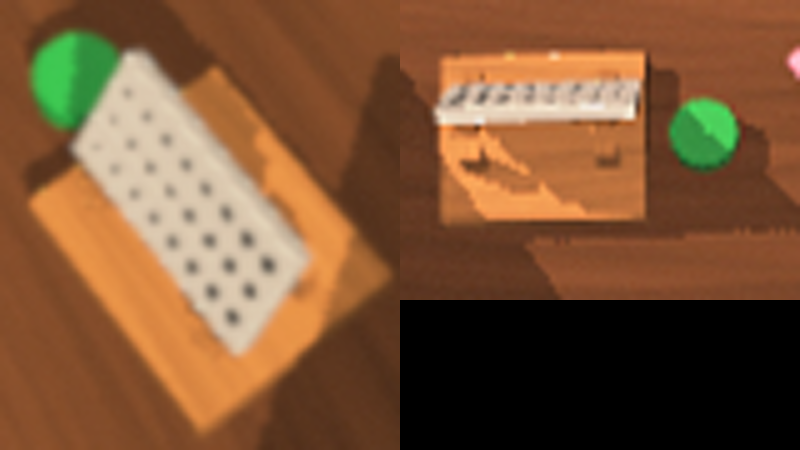

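View pics/m2.png

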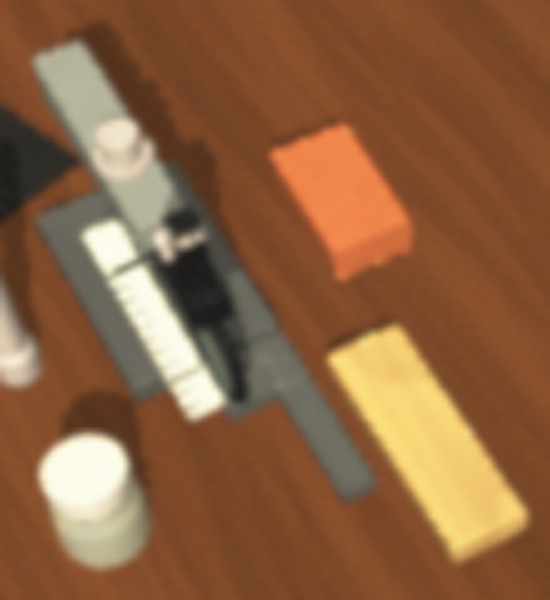

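View pics/m3.png

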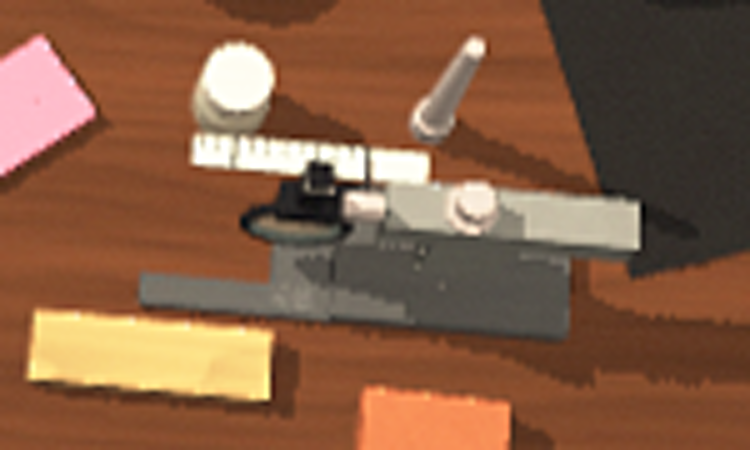

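The plate's holed face points +x and up, with its upper edge toward the robot, so it only has to be tilted upright. The stand's y is nearly world +y. Now I extract contours.

```bash
cat > seg.py <<'E'
from h import *
def blob(f,lo,hi,box,S=4):
    x,y,w,h=box; im=cv2.imread(f"pics/{f}.png")[y:y+h,x:x+w]
    im=cv2.resize(im,None,fx=S,fy=S,interpolation=cv2.INTER_CUBIC)
    m=cv2.inRange(cv2.cvtColor(im,cv2.COLOR_BGR2HSV),np.array(lo),np.array(hi))
    m=cv2.morphologyEx(m,cv2.MORPH_CLOSE,np.ones((3*S,3*S)))
    c=max(cv2.findContours(m,cv2.RETR_EXTERNAL,cv2.CHAIN_APPROX_NONE)[0],key=cv2.contourArea)
    M=cv2.moments(c); hull=cv2.convexHull(c)
    q=hull
    for e in np.arange(1,60,.5):
        q=cv2.approxPolyDP(hull,e,True)
        if len(q)<=4: break
    f_=lambda p:np.round((np.array(p,float)+.5)/S-.5+[x,y],1)
    return f_([M["m10"]/M["m00"],M["m01"]/M["m00"]]),f_(q.reshape(-1,2)).tolist(),cv2.contourArea(c)/S/S
if __name__=="__main__":
    Y=((18,90,120),(32,255,255)); W=((0,0,120),(40,75,255)); B=((0,0,200),(40,60,255)); O=((8,120,60),(18,255,255))
    for n,f,c,b in [("block","scene0",Y,(255,165,60,65)),("block","top0",Y,(330,170,70,40)),
      ("plate","scene0",W,(285,255,70,85)),("plate","top0",W,(235,140,60,30)),("plate edge","top0",((0,0,190),(40,50,255)),(235,140,60,30)),
      ("rest","scene0",O,(280,260,90,95)),("rest","top0",O,(235,140,60,45)),
      ("scale","scene0",B,(210,150,40,50)),("scale","top0",B,(370,143,54,16)),
      ("tube","top0",((20,0,90),(110,50,220)),(410,150,60,30)),
      ("button","scene0",((0,8,185),(30,60,255)),(212,125,24,24)),("button","top0",((0,8,190),(30,60,255)),(420,152,20,20))]:
        print(n,f,*blob(f,*c,b))
E
python3 seg.py
```

```text
block scene0 [285.3 198.1] [[280.9, 176.9], [304.1, 215.1], [289.4, 219.9], [265.6, 182.6]] 776.125
block top0 [365.1 190.9] [[341.6, 182.9], [388.1, 186.4], [388.6, 199.6], [341.1, 195.9]] 633.9375
plate scene0 [322.7 299.9] [[310.4, 269.9], [345.9, 310.6], [332.6, 329.9], [299.1, 289.9]] 1254.65625
plate top0 [262.4 155.3] [[282.4, 151.4], [281.1, 158.4], [241.9, 157.6], [245.4, 152.4]] 267.625
plate edge top0 [263.6 155.4] [[282.1, 152.4], [281.1, 158.1], [242.9, 158.9], [245.4, 153.1]] 195.90625
rest scene0 [324.5 307. ] [[369.4, 259.6], [369.4, 354.4], [279.6, 354.4], [279.6, 259.6]] 8503.8125
rest top0 [263.7 162. ] [[294.4, 139.6], [294.4, 184.4], [234.6, 184.4], [234.6, 139.6]] 2600.875
scale scene0 [230.5 173.6] [[217.4, 155.9], [224.4, 155.4], [243.6, 190.9], [236.4, 190.9]] 303.9375
scale top0 [398.4 152. ] [[373.6, 147.6], [419.4, 150.6], [423.4, 158.4], [374.1, 152.6]] 281.53125
tube top0 [448.1 164.9] [[427.9, 167.1], [433.6, 158.4], [462.6, 160.6], [448.1, 174.9]] 313.53125
button scene0 [223.7 140.2] [[221.4, 133.4], [229.9, 139.6], [225.4, 148.4], [218.4, 141.4]] 126.34375
button top0 [427.6 160.9] [[419.6, 151.6], [439.4, 162.1], [430.1, 166.6], [419.6, 165.1]] 137.1875
```

```bash
python3 - <<'E'
from h import *
np.set_printoptions(precision=4,suppress=True)
s=load("scene0");t=load("top0")
S=lambda x,y:((x+.5)/5-.5+200,(y+.5)/5-.5+110)
T=lambda x,y:((x+.5)/5-.5+335,(y+.5)/5-.5+120)
def tr(n,a,b): print(n,*tri(s,a,t,b))
tr("button",S(118,133),T(475,198))
tr("mark80",S(185,376),T(234,150)); tr("mark0",S(128,272),T(367,162))
tr("scale end",S(222,405),T(191,150))
tr("jar",S(85,470),T(240,77))
print("block +x top edge from top", onz(t,341.6,182.9,.016),onz(t,388.1,186.4,.016))
print("block low edge z0", onz(t,388.6,199.6,0),onz(t,341.1,195.9,0))
for p in [(328,353),(398,325),(527,513),(455,545)]: print("block scene",onz(s,*S(*p),.016))
tr("block -y+x",S(330,352),T(273,328))
tr("block +y+x",S(455,543),T(38,310))
print("tube +x edge top", onz(t,*T(385,182),.115),onz(t,*T(641,201),.115))
print("tube scene",onz(s,*S(33,60),.115),onz(s,*S(80,38),.115))
A=lambda x,y:((x+.5)/5-.5+285,(y+.5)/5-.5+260)
B=lambda x,y:((x-400+.5)/5-.5+235,(y+.5)/5-.5+135)
for p in [(140,50),(310,262),(240,355),(72,150)]: print("pl",A(*p))
tr("upper front +y",A(310,260),B(437,106))
tr("upper front -y",A(138,50),B(640,97))
for p in [(32,200),(205,435),(390,275),(215,68)]: print("rest scene",onz(s,*A(*p),.018))
for p in [(440,57),(645,50),(645,220),(440,222)]: print("rest top",onz(t,*B(*p),.018))
E
```

```text
button [ 0.6068 -0.2358  0.1352] 0.00017849250773547488
mark80 [ 0.6414 -0.0989  0.0979] 0.00013884245549599454
mark0 [ 0.6371 -0.1782  0.0986] 0.001984403163142125
scale end [ 0.6364 -0.0711  0.1019] 0.00525984472615877
jar [ 0.7037 -0.1057  0.0561] 0.0008732137890140114
block +x top edge from top [0.5532 0.0138 0.016 ] [ 0.5498 -0.1321  0.016 ]
block low edge z0 [ 0.5113 -0.1367  0.    ] [0.5151 0.013  0.    ]
block scene [ 0.5521 -0.1352  0.016 ]
block scene [ 0.5096 -0.1313  0.016 ]
block scene [0.515 0.018 0.016]
block scene [0.5568 0.0145 0.016 ]
block -y+x [ 0.5523 -0.1344  0.0184] 0.002378035077104655
block +y+x [0.5568 0.0127 0.016 ] 0.0018430099096878301
tube +x edge top [ 0.6204 -0.1869  0.115 ] [ 0.6169 -0.3381  0.115 ]
tube scene [ 0.6181 -0.3347  0.115 ] [ 0.5888 -0.3365  0.115 ]
pl (312.6, 269.6)
pl (346.6, 312.0)
pl (332.6, 330.6)
pl (299.0, 289.6)
upper front +y [0.5975 0.3206 0.0967] 0.005899532213525098
upper front -y [0.6082 0.2005 0.0967] 0.009821957718662299
rest scene [0.6674 0.2075 0.018 ]
rest scene [0.6582 0.339  0.018 ]
rest scene [0.5509 0.3253 0.018 ]
rest scene [0.5613 0.1982 0.018 ]
rest top [0.6572 0.3348 0.018 ]
rest top [0.669  0.2045 0.018 ]
rest top [0.5568 0.1963 0.018 ]
rest top [0.5485 0.3247 0.018 ]
```

```bash
python3 - <<'E'
from h import *
a=cv2.resize(cv2.imread("pics/scene0.png")[263:335,293:355],None,fx=8,fy=8,interpolation=cv2.INTER_LINEAR)
b=cv2.resize(cv2.imread("pics/top0.png")[146:164,236:290],None,fx=8,fy=8,interpolation=cv2.INTER_LINEAR)
a=cv2.copyMakeBorder(a,0,0,0,0,0); m=np.zeros((576,496+8*0+304,3),np.uint8)
m[:,:496]=a; b=cv2.resize(b,None,fx=304/432,fy=304/432); m[:b.shape[0],496:]=b
cv2.imwrite("pics/m4.png",m)
E
```

```text
(no output)
```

View pics/m4.png

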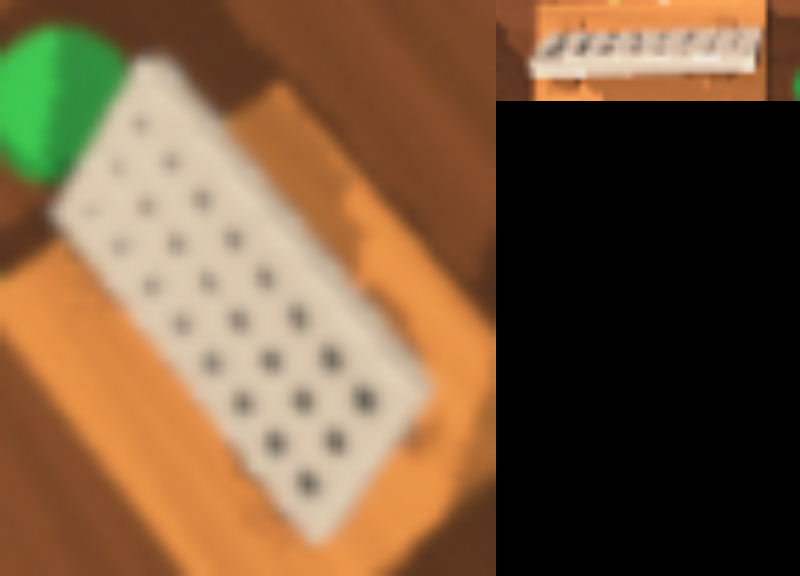

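The scene shows three rows of 8 holes, with the middle row's midpoint at (320.4,300.1). In the top view the upper back edge runs from (242.1,159.2) to (281.5,158.1).

```bash
python3 - <<'E'
from h import *
np.set_printoptions(precision=4,suppress=True)
s=load("scene0");t=load("top0")
yaw,L=.077,.55
Rz=cv2.Rodrigues(np.array([0,0,yaw]))[0]
v=Rz@[0,1,0]; n=Rz@[np.cos(L),0,np.sin(L)]; w=Rz@[-np.sin(L),0,np.cos(L)]
c,d=ray(s,320.44,300.06)
for z in np.arange(.04,.085,.005):
    C=c+d*(z-c[2])/d[2]
    print(round(z,3),C,"top back edge",proj(t,C+.032*w-.01*n+.06*v),proj(t,C+.032*w-.01*n-.06*v),"rest-frame",(Rz.T@(C-[.6087,.2663,0])))
U=lambda x,y:(293+(x+.5)/8-.5,263+(y+.5)/8-.5)
for z in(.06,.065,.07):
    C=c+d*(z-c[2])/d[2]
    for nm,a,b in (("up+y",1,1),("up-y",1,-1),("lo-y",-1,-1),("lo+y",-1,1)): print(nm,(proj(s,C+.032*a*w+.06*b*v)-[293,263])*8)
E
```

```text
0.04 [0.6159 0.253  0.04  ] top back edge [245.9144 163.5997] [285.0434 162.7529] rest-frame [ 0.0062 -0.0139  0.04  ]
0.045 [0.6169 0.2547 0.045 ] top back edge [245.118  162.7735] [284.3707 161.9243] rest-frame [ 0.0073 -0.0122  0.045 ]
0.05 [0.6179 0.2565 0.05  ] top back edge [244.3165 161.942 ] [283.6937 161.0904] rest-frame [ 0.0085 -0.0105  0.05  ]
0.055 [0.6189 0.2582 0.055 ] top back edge [243.5099 161.1052] [283.0125 160.2512] rest-frame [ 0.0096 -0.0089  0.055 ]
0.06 [0.6199 0.26   0.06  ] top back edge [242.6982 160.2631] [282.3269 159.4067] rest-frame [ 0.0107 -0.0072  0.06  ]
0.065 [0.6209 0.2617 0.065 ] top back edge [241.8812 159.4156] [281.6369 158.5568] rest-frame [ 0.0119 -0.0055  0.065 ]
0.07 [0.6219 0.2635 0.07  ] top back edge [241.0591 158.5627] [280.9425 157.7014] rest-frame [ 0.013  -0.0038  0.07  ]
0.075 [0.6229 0.2652 0.075 ] top back edge [240.2316 157.7042] [280.2436 156.8405] rest-frame [ 0.0141 -0.0022  0.075 ]
0.08 [0.6239 0.267  0.08  ] top back edge [239.3988 156.8403] [279.5402 155.9741] rest-frame [ 0.0153 -0.0005  0.08  ]
up+y [408.4395 394.2367]
up-y [135.4259  58.2774]
lo-y [ 48.5675 208.0204]
lo+y [305.9287 541.2392]
up+y [409.6048 394.8397]
up-y [134.9399  56.9006]
lo-y [ 47.6139 207.5269]
lo+y [306.442 542.693]
up+y [410.7847 395.4502]
up-y [134.4482  55.5078]
lo-y [ 46.6495 207.0279]
lo+y [306.9614 544.1642]
```

Plate centre is about (0.617,0.262,0.063) with yaw 0.077. Stand origin is about (0.609,-0.1865) with yaw -0.027, and the block centre is at (0.532,-0.059). The measured heights agree with the text (button 0.135, scale 0.098). Next is the pre-grasp.

```bash
cat > g.py <<'E'
from h import *
from scipy.spatial.transform import Rotation as Ro
np.set_printoptions(precision=4,suppress=True)
def rz(a): return Ro.from_rotvec([0,0,a]).as_matrix()
def toolR(yaw,lean,flip=1):  # tool z = -w, tool y = flip*n
    n=rz(yaw)@[np.cos(lean),0,np.sin(lean)]; w=rz(yaw)@[-np.sin(lean),0,np.cos(lean)]
    y=flip*n; z=-w; return np.c_[np.cross(y,z),y,z]
W=toolR(.077,.55)[:,2]*-1
PC=np.array([.6169,.2618,.0634])
O=np.array([.609,-.1865,0]); SR=rz(-.027)
def st(x,y,z): return O+SR@(np.array([x,y,z])/1000)
def rel(p,R):
    o=manip.get_obs(); R0=Ro.from_rotvec(o["tool_rot"]).as_matrix()
    print("turn",np.round(Ro.from_matrix(R0.T@R).as_rotvec(),4),"shift",np.round(R0.T@(np.array(p)-o["ee_pos"])*1000,1))
    return o
E
python3 - <<'E'
from g import *
o=rel(PC+.13*W,toolR(.077,.55,1)); rel(PC+.13*W,toolR(.077,.55,-1))
print(Ro.from_rotvec(o["tool_rot"]).as_matrix(), PC+.13*W)
E
```

```text
turn [-0.4864 -0.3221  1.1441] shift [-441.2 -158.6   67.3]
turn [ 0.358  -0.5406 -1.9089] shift [-441.2 -158.6   67.3]
[[-0.9496  0.3134 -0.0009]
 [ 0.3134  0.9496 -0.0015]
 [ 0.0004 -0.0017 -1.    ]] [0.5492 0.2566 0.1742]
```

Request:
{"method": "drive_tool", "body": {
  "targets": [
    [-0.4864,-0.3221,1.1441,-441.2,-158.6,67.3,-0.06],
    [-0.4864,-0.3221,1.1441,-441.2,-158.6,67.3,-0.06],
    [-0.4864,-0.3221,1.1441,-441.2,-158.6,67.3,-0.06],
    [-0.4864,-0.3221,1.1441,-441.2,-158.6,67.3,-0.06],
    [-0.4864,-0.3221,1.1441,-441.2,-158.6,67.3,-0.06],
    [-0.4864,-0.3221,1.1441,-441.2,-158.6,67.3,-0.06],
    [-0.4864,-0.3221,1.1441,-441.2,-158.6,67.3,-0.06],
    [-0.4864,-0.3221,1.1441,-441.2,-158.6,67.3,-0.06]
  ]
}}

```text
t: 1.1
ee_pos: [0.5497, 0.2552, 0.1732]
tool_rot: [1.846, 1.989, 0.561]
wrist_force: [0.1, 0.7, 0.4]
finger_gap: 0.0398
grip_force: 0.0
```

```bash
python3 - <<'E'
from g import *
o=rel(PC+.13*W,toolR(.077,.55,1)); print(o["ee_pos"],o["finger_gap"],o["qpos"])
rel(PC+.006*W,toolR(.077,.55,1))
E
```

```text
turn [-0.0011  0.0003 -0.0023] shift [ 1.4  0.2 -1.1]
[0.5497 0.2552 0.1732] 0.039827019212301064 [ 0.2901 -0.0066  2.0066 -0.1939  0.6118  0.3442]
turn [-0.0011  0.0003 -0.0023] shift [  1.4   0.3 122.9]
```

Request:
{"method": "drive_tool", "body": {
  "targets": [
    [0,0,0,1.4,0.3,35,-0.06],
    [0,0,0,1.4,0.3,65,-0.06],
    [0,0,0,1.4,0.3,85,-0.06],
    [0,0,0,1.4,0.3,98,-0.06],
    [0,0,0,1.4,0.3,107,-0.06],
    [0,0,0,1.4,0.3,115,-0.06],
    [0,0,0,1.4,0.3,123,-0.06],
    [0,0,0,1.4,0.3,123,-0.06]
  ]
}}

```text
t: 2.1
ee_pos: [0.6138, 0.2636, 0.07]
tool_rot: [1.844, 1.991, 0.563]
wrist_force: [0.1, -0.2, -0.1]
finger_gap: 0.0403
grip_force: 0.0
```

```bash
python3 - <<'E'
from g import *
save("scene","scene1"); save("top","top1")
o=rel(PC+.006*W,toolR(.077,.55,1)); print(o["wrist_force"])
a=cv2.resize(cv2.imread("pics/scene1.png")[230:350,260:380],None,fx=3.3,fy=3.3,interpolation=cv2.INTER_CUBIC)
b=cv2.resize(cv2.imread("pics/top1.png")[110:230,220:340],None,fx=3.3,fy=3.3,interpolation=cv2.INTER_CUBIC)
cv2.imwrite("pics/m5.png",np.hstack([a,b]))
E
```

```text
turn [ 0.0013 -0.0013 -0.0007] shift [-2.1 -1.4  1.6]
[ 0.338   0.9626 -0.3857]
```

View pics/m5.png

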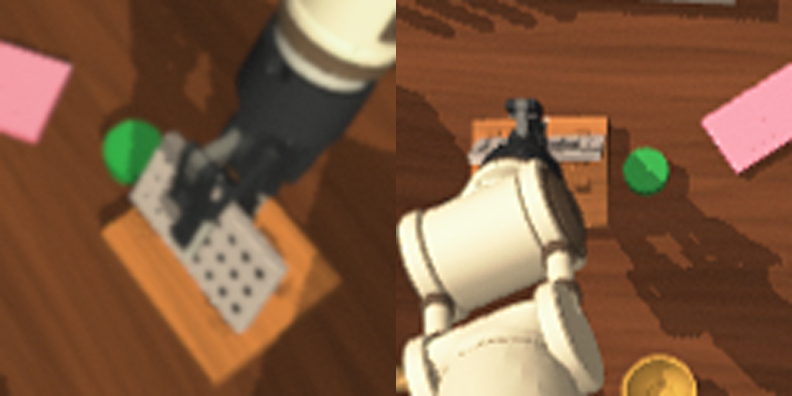

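The fingers straddle the plate near its middle, one on each face, with no contact force. Closing now.

Request:
{"method": "drive_tool", "body": {
  "targets": [
    [0,0,0,0,0,0,-0.5],
    [0,0,0,0,0,0,-0.8],
    [0,0,0,0,0,0,-1],
    [0,0,0,0,0,0,-1],
    [0,0,0,0,0,0,-1],
    [0,0,0,0,0,0,-1],
    [0,0,0,0,0,0,-1]
  ],
  "force": 60
}}

```text
t: 3.08
ee_pos: [0.6135, 0.2637, 0.0706]
tool_rot: [1.843, 1.991, 0.563]
wrist_force: [-5.9, -1.6, 5.3]
finger_gap: 0.0092
grip_force: 58.7
```

Request:
{"method": "drive_tool", "body": {
  "targets": [
    [0,0,0,0,0,-5,-1],
    [0,0,0,0,0,-15,-1],
    [0,0,0,0,0,-30,-1],
    [0,0,0,0,0,-50,-1],
    [0,0,0,0,0,-75,-1],
    [0,0,0,0,0,-100,-1],
    [0,0,0,0,0,-115,-1],
    [0,0,0,0,0,-120,-1]
  ]
}}

```text
t: 4.08
ee_pos: [0.5497, 0.2583, 0.1716]
tool_rot: [1.845, 1.992, 0.561]
wrist_force: [1.0, 0.1, -7.0]
finger_gap: 0.0092
grip_force: 59.5
```

```bash
python3 - <<'E'
from g import *
R=toolR(-.027,0,1); p=st(-80,125,16+32+90)
o=rel(p,R); print(p,o["ee_pos"],o["wrist_force"],o["moment"],o["qpos"])
E
```

```text
turn [ 0.5476 -0.0296  0.1007] shift [-315.5  -52.8    6.7]
[ 0.5324 -0.0594  0.138 ] [0.5497 0.2583 0.1716] [ 0.977   0.0742 -7.0449] [-0.0638  0.7832  0.011 ] [ 0.2959  0.0001  2.0031 -0.1974  0.6098  0.3511]
```

Request:
{"method": "drive_tool", "body": {
  "targets": [
    [0.09,-0.005,0.017,-40,-7,-15,-1],
    [0.18,-0.01,0.034,-90,-16,-20,-1],
    [0.27,-0.015,0.05,-140,-25,-20,-1],
    [0.36,-0.02,0.067,-190,-33,-15,-1],
    [0.45,-0.025,0.084,-240,-41,-8,-1],
    [0.5476,-0.0296,0.1007,-285,-48,0,-1],
    [0.5476,-0.0296,0.1007,-310,-52,6,-1],
    [0.5476,-0.0296,0.1007,-315.5,-52.8,6.7,-1]
  ]
}}

```text
t: 5.08
ee_pos: [0.5334, -0.0605, 0.1369]
tool_rot: [-2.253, -2.188, -0.002]
wrist_force: [0.5, 1.5, -6.6]
finger_gap: 0.0094
grip_force: 60.1
```

```bash
python3 - <<'E'
from g import *
save("scene","scene2"); save("top","top2")
R=toolR(-.027,0,1); p=st(-80,125,16+32+90)
o=rel(p,R); print(o["ee_pos"],o["wrist_force"],o["grip_force"],o["finger_gap"],o["qpos"])
a=cv2.resize(cv2.imread("pics/scene2.png")[120:240,210:330],None,fx=4,fy=4,interpolation=cv2.INTER_CUBIC)
b=cv2.resize(cv2.imread("pics/top2.png")[120:240,320:400],None,fx=4,fy=4,interpolation=cv2.INTER_CUBIC)
cv2.imwrite("pics/m6.png",np.hstack([a,b]))
E
```

```text
turn [ 0.0015 -0.0012 -0.0006] shift [-0.3 -1.2 -0.2]
[ 0.5336 -0.0591  0.1378] [-0.2155  1.1015 -6.829 ] 60.05181312561035 0.009183983920565263 [-0.3364  0.1652  1.8059  0.0018  1.1694 -0.3095]
```

View pics/m6.png

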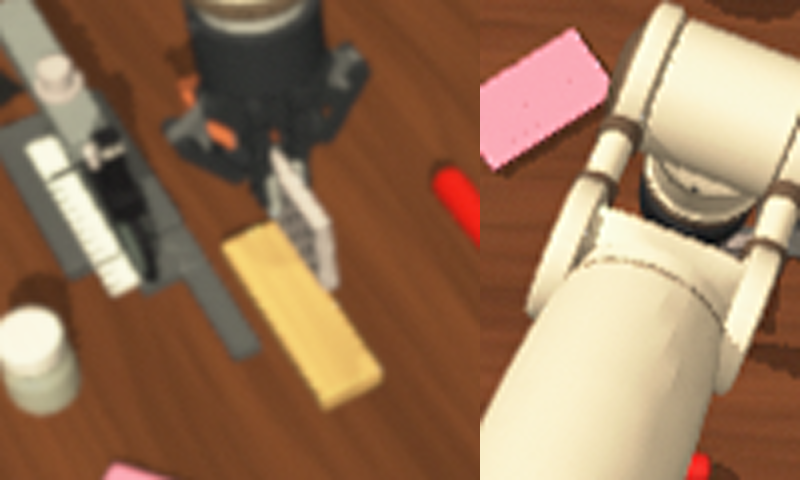

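```bash
python3 - <<'E'
from g import *
s=load("scene2"); tcp=np.array([.5330,-.0597,.1375])
V=lambda x,y:((x+.5)/4-.5+210,(y+.5)/4-.5+120)
inv=lambda p:(p-[210,120])*4
for dy in(-.002,):
  for dz in (-.007,):
    c=tcp+SR@[0,dy,dz]
    for nm,l in (("front up +y",(.005,.06,.032)),("back up +y",(-.005,.06,.032)),("front lo +y",(.005,.06,-.032)),("back lo +y",(-.005,.06,-.032)),("front up -y",(.005,-.06,.032))):
        print(dy,dz,nm,inv(proj(s,c+SR@np.array(l))))
im=cv2.imread("pics/scene2.png")[150:200,270:302]
cv2.imwrite("pics/m7.png",cv2.resize(im,None,fx=12,fy=12,interpolation=cv2.INTER_LINEAR))
E
```

```text
-0.002 -0.007 front up +y [314.4142 225.7432]
-0.002 -0.007 back up +y [329.313  218.7722]
-0.002 -0.007 front lo +y [322.8791 290.5261]
-0.002 -0.007 back lo +y [337.0011 283.722 ]
-0.002 -0.007 front up -y [223.266  98.698]
```

View pics/m7.png

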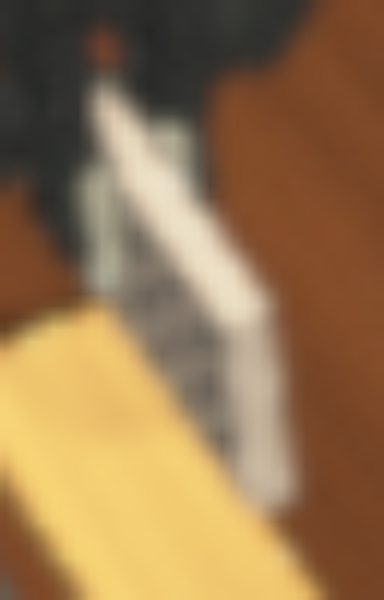

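```bash
python3 - <<'E'
from g import *
for z in(60,55): o=rel(st(-80,127,z),toolR(-.027,0,1))
print(o["ee_pos"])
E
```

```text
turn [ 0.0015 -0.0012 -0.0006] shift [ 1.6 -1.3 77.8]
turn [ 0.0015 -0.0012 -0.0006] shift [ 1.6 -1.3 82.8]
[ 0.5336 -0.0591  0.1378]
```

Request:
{"method": "drive_tool", "body": {
  "targets": [
    [0,0,0,1.8,-0.7,20,-1],
    [0,0,0,1.8,-0.7,40,-1],
    [0,0,0,1.8,-0.7,55,-1],
    [0,0,0,1.8,-0.7,66,-1],
    [0,0,0,1.8,-0.7,73,-1],
    [0,0,0,1.8,-0.7,77,-1],
    [0,0,0,1.8,-0.7,79,-1],
    [0,0,0,1.8,-0.7,79,-1]
  ]
}}

```text
t: 6.18
ee_pos: [0.5339, -0.0573, 0.06]
tool_rot: [2.249, 2.19, 0.004]
wrist_force: [-0.0, 0.3, -5.4]
finger_gap: 0.0093
grip_force: 60.1
```

Request:
{"method": "drive_tool", "body": {
  "targets": [
    [0,0,0,0,0,1,-1],
    [0,0,0,0,0,2,-1],
    [0,0,0,0,0,2,-1]
  ]
}}

```text
t: 6.55
ee_pos: [0.5336, -0.0572, 0.0578]
tool_rot: [2.25, 2.19, 0.004]
wrist_force: [0.1, 0.3, -5.5]
finger_gap: 0.0092
grip_force: 60.1
```

Request:
{"method": "drive_tool", "body": {
  "targets": [
    [0,0,0,0,-0.8,0.7,-1],
    [0,0,0,0,-0.8,1.4,-1],
    [0,0,0,0,-0.8,1.4,-1]
  ]
}}

```text
t: 6.92
ee_pos: [0.5328, -0.0571, 0.0563]
tool_rot: [2.25, 2.191, 0.004]
wrist_force: [0.6, 0.4, -6.6]
finger_gap: 0.0091
grip_force: 60.1
```

Request:
{"method": "drive_tool", "body": {
  "targets": [
    [0,0,0,0,0,0.7,-1],
    [0,0,0,0,0,1.2,-1],
    [0,0,0,0,0,1.2,-1]
  ]
}}

```text
t: 7.3
ee_pos: [0.5332, -0.0571, 0.0559]
tool_rot: [2.249, 2.19, 0.004]
wrist_force: [-3.2, 3.0, 2.4]
finger_gap: 0.009
grip_force: 61.4
```

Contact has been made: the plate's weight is off the wrist. Releasing gently.

Request:
{"method": "drive_tool", "body": {
  "targets": [
    [0,0,0,0,0,-0.3,-1],
    [0,0,0,0,0,-0.3,-1],
    [0,0,0,0,0,-0.3,-0.7],
    [0,0,0,0,0,-0.3,-0.55],
    [0,0,0,0,0,-0.3,-0.4],
    [0,0,0,0,0,-0.3,-0.3],
    [0,0,0,0,0,-0.3,-0.2],
    [0,0,0,0,0,-0.3,-0.2]
  ],
  "force": 20
}}

```text
t: 8.3
ee_pos: [0.5329, -0.0572, 0.0555]
tool_rot: [2.25, 2.19, 0.004]
wrist_force: [0.7, -0.5, 0.9]
finger_gap: 0.0341
grip_force: 0.0
```

Request:
{"method": "drive_tool", "body": {
  "targets": [
    [0,0,0,0,0,-5,-0.2],
    [0,0,0,0,0,-15,-0.2],
    [0,0,0,0,0,-30,-0.2],
    [0,0,0,0,0,-55,-0.2],
    [0,0,0,0,0,-85,-0.2],
    [0,0,0,0,0,-115,-0.2],
    [0,0,0,0,0,-145,-0.2],
    [0,0,0,0,0,-150,-0.2]
  ]
}}

```text
t: 9.3
ee_pos: [0.5341, -0.0578, 0.209]
tool_rot: [2.246, 2.187, 0.008]
wrist_force: [0.7, 0.3, 0.1]
finger_gap: 0.0344
grip_force: 0.0
```

```bash
python3 - <<'E'
from g import *
# above button, tool yaw as stand; tip 45 mm over button
o=rel(st(0,-50,135+45+11),toolR(-.027,0,1)); print(o["ee_pos"],o["finger_gap"],st(0,-50,191),o["wrist_force"])
save("scene","scene3")
s=load("scene3")
im=cv2.imread("pics/scene3.png")[130:240,200:320]
cv2.imwrite("pics/m8.png",cv2.resize(im,None,fx=5,fy=5,interpolation=cv2.INTER_CUBIC))
E
```

```text
turn [0.0088 0.0013 0.0004] shift [-176.7   78.1   18.9]
[ 0.5341 -0.0578  0.209 ] 0.03438041376770357 [ 0.6077 -0.2365  0.191 ] [0.7306 0.2707 0.1444]
```

View pics/m8.png

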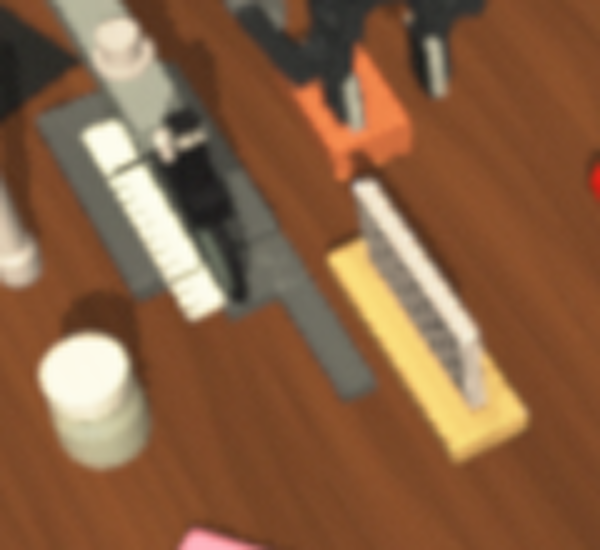

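The plate stands released in the middle of the block, with its +y foot at about pixel (295,210). I have no views left, so I check it numerically and plan the button press.

```bash
python3 - <<'E'
from g import *
s=load("scene3"); V=lambda x,y:((x+.5)/5-.5+200,(y+.5)/5-.5+130)
loc=lambda p:(SR.T@(p-O))*1000
print("foot",loc(onz(s,*V(468,402),.016)),loc(onz(s,*V(487,399),.016)))
print("top +y f,b",loc(onz(s,*V(464,342),.080)),loc(onz(s,*V(480,332),.080)),"top -y f,b",loc(onz(s,*V(355,190),.08)),loc(onz(s,*V(372,180),.08)))
print("expect foot -75,185,16 / -85,185 ; top -75,65")
E
```

```text
foot [-76.4071 179.3065  16.    ] [-85.911  182.9277  16.    ]
top +y f,b [-75.2944 186.8689  80.    ] [-85.153  185.6608  80.    ] top -y f,b [-73.8807  68.7681  80.    ] [-84.7578  67.35    80.    ]
expect foot -75,185,16 / -85,185 ; top -75,65
```

Request:
{"method": "drive_tool", "body": {
  "targets": [
    [0,0,0,-20,9,-20,-1],
    [0,0,0,-60,26,-20,-1],
    [0,0,0,-100,44,-10,-1],
    [0,0,0,-140,61,0,-1],
    [0.0088,0,0,-165,74,8,-1],
    [0.0088,0,0,-176.7,78.1,15,-1],
    [0.0088,0,0,-176.7,78.1,18.9,-1],
    [0.0088,0,0,-176.7,78.1,18.9,-1]
  ]
}}

```text
t: 10.35
ee_pos: [0.6054, -0.2346, 0.1861]
tool_rot: [-2.245, -2.188, 0.006]
wrist_force: [0.1, 0.2, 0.2]
finger_gap: 0.0001
grip_force: 0.0
```

```bash
python3 - <<'E'
from g import *
o=rel(st(0,-50,135+11),toolR(-.027,0,1)); print(o["ee_pos"],o["finger_gap"],o["wrist_force"])
E
```

```text
turn [-0.0071 -0.0016  0.0012] shift [-1.8  2.6 40.1]
[ 0.6054 -0.2346  0.1861] 7.064286689493329e-05 [0.0963 0.2319 0.2178]
```

The plate is centred and square to within about 2 mm. Pressing the button.

Request:
{"method": "drive_tool", "body": {
  "targets": [
    [0,0,0,-1.8,2.6,12,-1],
    [0,0,0,-1.8,2.6,24,-1],
    [0,0,0,-1.8,2.6,32,-1],
    [0,0,0,-1.8,2.6,38,-1],
    [0,0,0,-1.8,2.6,41,-1],
    [0,0,0,-1.8,2.6,44,-1],
    [0,0,0,-1.8,2.6,46,-1],
    [0,0,0,-1.8,2.6,46,-1]
  ]
}}

```text
t: 11.35
ee_pos: [0.6083, -0.2379, 0.1408]
tool_rot: [-2.248, -2.189, 0.006]
wrist_force: [-0.6, 1.3, 2.0]
finger_gap: -0.0002
grip_force: 0.9
```

Request:
{"method": "drive_tool", "body": {
  "targets": [
    [0,0,0,0,0,1,-1],
    [0,0,0,0,0,2,-1],
    [0,0,0,0,0,2.5,-1],
    [0,0,0,0,0,2.5,-1]
  ]
}}

```text
t: 11.85
ee_pos: [0.6083, -0.2378, 0.1382]
tool_rot: [-2.248, -2.189, 0.006]
wrist_force: [-0.9, -0.1, 1.6]
finger_gap: -0.0003
grip_force: 1.4
```

Request:
{"method": "drive_tool", "body": {
  "targets": [
    [0,0,0,0,0,1,-1],
    [0,0,0,0,0,1.5,-1],
    [0,0,0,0,0,1.5,-1]
  ]
}}

```text
t: 12.22
ee_pos: [0.6084, -0.2379, 0.138]
tool_rot: [-2.248, -2.189, 0.006]
wrist_force: [-3.5, 2.0, 7.6]
finger_gap: 0.0001
grip_force: 4.4
```

Request:
{"method": "drive_tool", "body": {
  "targets": [
    [0,0,0,0,0,0.7,-1],
    [0,0,0,0,0,1,-1],
    [0,0,0,0,0,1,-1]
  ]
}}

```text
t: 12.6
ee_pos: [0.6084, -0.2379, 0.138]
tool_rot: [-2.248, -2.189, 0.006]
wrist_force: [-5.0, 3.1, 13.4]
finger_gap: 0.0002
grip_force: 6.5
```

Request:
{"method": "drive_tool", "body": {
  "targets": [
    [0,0,0,0,0,-5,-1],
    [0,0,0,0,0,-20,-1],
    [0,0,0,0,0,-40,-0.6],
    [0,0,0,0,0,-65,-0.2],
    [0,0,0,0,0,-75,-0.2],
    [0,0,0,0,0,-75,-0.2]
  ]
}}

```text
t: 13.35
ee_pos: [0.6091, -0.2382, 0.212]
tool_rot: [-2.249, -2.19, 0.005]
wrist_force: [-0.3, -0.0, 0.4]
finger_gap: 0.0339
grip_force: 0.0
```

```bash
python3 - <<'E'
from g import *
s=save("scene","scene4")
o=rel(st(0,45,158+35),toolR(-.027,0,1)); print(o["ee_pos"],o["finger_gap"],o["wrist_force"])
rel(st(0,45,158+35),toolR(-.027+np.pi/2,0,1));rel(st(0,45,158+35),toolR(-.027-np.pi/2,0,1)); print(o["qpos"])
# post top from earlier pictures (m2/m3 readings)
S=lambda x,y:((x+.5)/5-.5+200,(y+.5)/5-.5+110); T=lambda x,y:((x+.5)/5-.5+335,(y+.5)/5-.5+120)
p,e=tri(load("scene0"),S(183,220),load("top0"),T(319,176)); print("post top",p,e,SR.T@(p-O)*1000)
p=onz(load("top0"),*T(319,176),.158); print(SR.T@(p-O)*1000)
E
```

```text
turn [-0.0058 -0.0005  0.0003] shift [96.3 -0.8 17.7]
[ 0.6086 -0.2378  0.2107] 0.034260188892546325 [-0.0161  0.0055  0.3635]
turn [-0.0042 -0.005  -1.5705] shift [96.3 -0.8 17.7]
turn [-0.005   0.0042  1.5711] shift [96.3 -0.8 17.7]
[-0.556   0.3851  1.3867 -0.0026  1.3751 -0.5288]
post top [ 0.6092 -0.1423  0.1547] 0.0013182922698973462 [ -0.9931  44.2038 154.7307]
[ -2.6914  45.0444 158.    ]
```

Post top measured at (-1,44,155) in the stand frame, which matches. I'll grip it across x.

Request:
{"method": "drive_tool", "body": {
  "targets": [
    [-0.0058,0,0,25,-0.8,-10,-0.2],
    [-0.0058,0,0,55,-0.8,-5,-0.2],
    [-0.0058,0,0,82,-0.8,5,-0.2],
    [-0.0058,0,0,96.3,-1,17.7,-0.2],
    [-0.0058,0,0,96.3,-1,32,-0.2],
    [-0.0058,0,0,96.3,-1,50,-0.2],
    [-0.0058,0,0,96.3,-1,65,-0.2],
    [-0.0058,0,0,96.3,-1,75,-0.2]
  ]
}}

```text
t: 14.4
ee_pos: [0.6092, -0.1419, 0.1341]
tool_rot: [-2.251, -2.189, 0.001]
wrist_force: [-0.2, -0.4, 0.4]
finger_gap: 0.0341
grip_force: 0.0
```

Request:
{"method": "drive_tool", "body": {
  "targets": [
    [0,0,0,0,0,3,-0.2],
    [0,0,0,0,0,3,-0.5],
    [0,0,0,0,0,3,-1],
    [0,0,0,0,0,3,-1],
    [0,0,0,0,0,3,-1],
    [0,0,0,0,0,3,-1]
  ],
  "force": 60
}}

```text
t: 15.15
ee_pos: [0.6111, -0.1418, 0.1335]
tool_rot: [2.25, 2.189, 0.004]
wrist_force: [5.7, 0.1, -2.9]
finger_gap: 0.0153
grip_force: 60.1
```

```bash
python3 - <<'E'
from g import *
o=rel(st(0,45,132),toolR(-.027,0,1)); print(o["ee_pos"],o["finger_gap"],o["wrist_force"],o["moment"],"stand",SR.T@(o["ee_pos"]-O)*1000)
E
```

```text
turn [ 0.0036  0.0002 -0.0002] shift [ 0.2 -0.9  1.5]
[ 0.6111 -0.1418  0.1335] 0.015295261200289739 [ 5.7168  0.0727 -2.852 ] [-0.0856 -0.4432 -0.257 ] stand [  0.8673  44.7605 133.4785]
```

Request:
{"method": "drive_tool", "body": {
  "targets": [
    [0,0,0,8,1,0,-1],
    [0,0,0,20,1,0,-1],
    [0,0,0,34,1,0,-1],
    [0,0,0,48,1,0,-1],
    [0,0,0,62,1,0,-1],
    [0,0,0,73,1,0,-1],
    [0,0,0,79,1,0,-1],
    [0,0,0,80,1,0,-1]
  ]
}}

```text
t: 16.15
ee_pos: [0.6141, -0.0613, 0.1335]
tool_rot: [2.248, 2.19, 0.003]
wrist_force: [6.2, -5.4, -3.9]
finger_gap: 0.0153
grip_force: 60.1
```

Request:
{"method": "drive_tool", "body": {
  "targets": [
    [0,0,0,0,0,0,-1],
    [0,0,0,0,0,0,-1]
  ]
}}

```text
t: 16.4
ee_pos: [0.6141, -0.0615, 0.1334]
tool_rot: [2.249, 2.19, 0.003]
wrist_force: [5.8, -3.6, -3.3]
finger_gap: 0.0154
grip_force: 60.1
```

```bash
python3 - <<'E'
from g import *
s=save("scene","scene5"); t=save("top","top5")
P=[manip.get_obs()["ee_pos"]]
for i in range(4): grab_frame("scene"); P.append(manip.get_obs()["ee_pos"])
p=np.mean(P,0); o=manip.get_obs()
print(p,np.std(P,0),o["wrist_force"],o["finger_gap"],o["grip_force"],"stand",SR.T@(p-O)*1000)
# brightness along the scale centre line and outer/inner lines, both views
for nm,g,g0 in(("scene",s,load("scene0")),("top",t,load("top0"))):
  for x in(24,28,33):
    f=lambda g:[int(cv2.remap(g["pixels"],np.float32([[q[0]]]),np.float32([[q[1]]]),cv2.INTER_LINEAR).mean()) for q in (proj(g,st(x,y,100)) for y in range(0,116,2))]
    print(nm,x,"before",f(g0));print(nm,x,"now   ",f(g))
E
```

```text
[ 0.6141 -0.0616  0.1335] [0. 0. 0.] [ 5.7504 -3.5232 -3.2006] 0.015022702445666544 60.082284808158875 stand [  1.7227 125.005  133.4546]
scene 24 before [240, 225, 194, 166, 163, 186, 219, 240, 244, 246, 246, 246, 245, 245, 246, 245, 246, 246, 246, 246, 246, 245, 245, 245, 245, 245, 246, 246, 245, 245, 246, 245, 245, 245, 245, 245, 246, 245, 245, 246, 245, 243, 241, 229, 218, 215, 224, 238, 244, 244, 244, 244, 243, 244, 244, 243, 236, 222]
scene 24 now    [232, 221, 194, 162, 132, 114, 105, 98, 94, 93, 96, 102, 115, 129, 138, 147, 149, 145, 121, 96, 69, 48, 40, 34, 34, 35, 36, 37, 39, 40, 42, 43, 44, 46, 47, 48, 48, 55, 64, 92, 123, 149, 164, 143, 140, 170, 205, 228, 238, 238, 238, 238, 237, 238, 238, 237, 228, 213]
scene 28 before [241, 231, 202, 162, 161, 187, 218, 237, 243, 244, 244, 245, 246, 245, 245, 246, 246, 246, 245, 245, 244, 245, 245, 244, 243, 244, 245, 246, 246, 244, 244, 244, 244, 244, 244, 244, 245, 245, 244, 242, 242, 243, 241, 230, 212, 213, 226, 237, 243, 243, 244, 245, 246, 245, 244, 243, 238, 226]
scene 28 now    [240, 236, 223, 199, 167, 137, 117, 109, 102, 98, 
[... 1924 characters left out ...]
, 226, 226, 226, 223, 222, 221, 220, 219, 219, 218, 217, 216, 214, 214, 215, 214, 215, 215]
top 33 before [248, 249, 242, 226, 155, 169, 249, 253, 238, 212, 239, 253, 254, 244, 244, 248, 251, 251, 248, 214, 216, 250, 251, 243, 227, 244, 253, 254, 242, 241, 247, 252, 254, 254, 236, 233, 251, 252, 234, 194, 229, 250, 254, 209, 195, 217, 241, 253, 254, 234, 232, 250, 253, 236, 198, 229, 221, 152]
top 33 now    [240, 239, 234, 222, 150, 161, 235, 246, 228, 190, 228, 248, 250, 231, 229, 238, 244, 231, 194, 117, 96, 128, 171, 195, 202, 205, 208, 212, 214, 219, 228, 210, 168, 105, 102, 150, 242, 229, 192, 132, 116, 122, 158, 179, 198, 214, 223, 227, 225, 223, 221, 220, 219, 219, 218, 218, 218, 218]
```

```bash
python3 - <<'E'
from g import *
a=load("scene3")["pixels"].astype(int);b=load("scene5")["pixels"].astype(int);z=load("scene0")["pixels"].astype(int)
for nm,(x0,y0,x1,y1) in {"plate +y end":(285,190,300,213),"block end":(285,208,305,222),"jar":(206,195,232,225),"mandrel":(186,146,210,190),"brick":(253,134,283,166),"driver":(316,158,355,205),"bowl":(352,207,382,236),"hammer":(378,244,455,326),"wax/green":(290,264,300,285)}.items():
    print(nm,abs(a-b)[y0:y1,x0:x1].mean().round(1),abs(z-b)[y0:y1,x0:x1].mean().round(1))
# plate upper edge bright points in both pictures
for n,p in(("3",a),("5",b)):
    print(n,[tuple(p[int(round(q[1])),int(round(q[0]))]) for q in (proj(load("scene3"),st(-80,y,80)) for y in(80,110,140,165,180))])
E
```

```text
plate +y end 9.3 32.4
block end 8.8 10.2
jar 7.7 7.3
mandrel 6.8 6.4
brick 30.7 35.0
driver 5.9 5.6
bowl 7.2 6.9
hammer 6.0 5.7
wax/green 6.6 6.2
3 [(np.int64(234), np.int64(220), np.int64(193)), (np.int64(241), np.int64(229), np.int64(208)), (np.int64(242), np.int64(231), np.int64(208)), (np.int64(240), np.int64(227), np.int64(203)), (np.int64(239), np.int64(225), np.int64(199))]
5 [(np.int64(225), np.int64(207), np.int64(180)), (np.int64(233), np.int64(220), np.int64(194)), (np.int64(234), np.int64(221), np.int64(195)), (np.int64(231), np.int64(218), np.int64(189)), (np.int64(230), np.int64(215), np.int64(186))]
```

```bash
python3 -c "
from workcell import manip; print(manip.finish_job())"
```

```text
the job is handed in; nothing more can be done
None
```

The job is handed in: the drawplate stands released in the middle of the viewing block with its holed face to the loupe, the button was pressed fully down, and the arm is held at the 80 mm mark to within about 1 mm; nothing else moved in the final image check, except that the arm hid the brick from it.

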